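# Rehang a lift-off guard by its sprung hinge pins

### The job

The small guard hangs by two sprung hinge pins on the plain parking stand. Pinch its two finger tabs together to draw both pins, lift the guard off, and lower it gently into the saddles of the other stand, the one with the bearing on its base, until you feel both ends of its bar sit down; only then let the tabs go, so that both pins spring fully home in their holes and the guard hangs free. Never press it onto the stand with more than about 2.5 kg of push and never let it drop, and leave the tin, the wood block and the orange case where they are.

Things in the scene. Friction and masses are not known exactly. Their poses are not given: they have to be found in the camera images.
- guard_bar (a point): The guard: a steel round bar (16 mm thick, 150 mm long, along this frame's y; z up) with a slotted aluminium panel (112 mm wide along y, 10 mm thick at most) hanging down to 75 mm below the bar's axis. This point is the middle of the bar, on its axis, which is the hinge axis. Rests by its two ends in saddles. About 0.35 kg. The same either way round.
- guard_tabs (a point): Middle of the guard's two finger tabs, 34 mm above the bar's axis. A fixed lug 16 mm wide along y stands between them. Each tab is 24 mm wide (x), 5 mm thick (y), from the bar up to 53 mm above its axis. Outer faces 46 mm apart with pins out, 26 mm when pinched against the lug, pins drawn; the guard can be carried so. Keep fingertips over 8 mm above the axis: the bar runs below.
- pin_left (a joint): Sprung hinge pin at the guard's +y end, 8 mm thick, fixed to the +y tab, which moves with it. 0 = sprung out (9 mm beyond the bar's end), 0.010 m = fully drawn, inside the bar. Spring about 5 N when out, 8 N when drawn.
- pin_right (a joint): The same pin and tab at the guard's -y end: 0 = out, 0.010 m = fully drawn.
- park_stand: Plain parking stand, fixed to the bench, where the guard hangs at the start. Origin: underside of its base, straight below the middle of the hinge axis; y along the hinge axis, z up. Base plate 140 x 230 x 10 mm (x from -50 to +90). Hinge axis 110 mm above the origin.
- park_axis (a point): Middle of the parking stand's hinge axis. Both stands: steel cheeks, inner faces 78 mm either side of the middle along y, 10 mm thick, 44 mm wide, tops 28 mm above the axis, each with an 11 mm pin hole on the axis. Inside each cheek a saddle 15 mm long, open upwards: mouth about 33 mm, slot 19 mm wide, flat bottom 8 mm below the axis, where a bar end rests with pin and hole in line.
- work_stand: Work stand, fixed to the bench, a 72 mm bearing on its base (+x side); here the guard must hang. Origin, axes and sizes as the parking stand's, but its cheeks and saddles are clamped on slotted posts at a height that varies and is not measured: hinge axis 110 to 134 mm above the origin. Find the saddles' bottom by feel; they do not yield.
- tin: Bystander: a green open tin, 75 mm across, 94 mm high; origin under its centre. Leave it.
- block: Bystander: a wood block 60 x 120 x 34 mm; origin under its centre. Leave it.
- case: Bystander: a long flat orange blade case, 72 x 215 x 35 mm, lying on the bench; origin under its centre. Leave it.
Mind the look-alikes: they are no part of the job. What is shaped like the part that bears guard_bar but yellow is not meant.

How it is judged:
On the way, in this order (a step that is already met when the one before it is completed fails the run):
1. both pins drawn with the guard still on the parking stand (value of joint each of pin_left, pin_right above 0.008 m and distance between guard_bar and park_stand below 0.125 m), for 0.1 s.
2. the guard lifted clear of the parking stand (z of guard_bar in the frame of park_stand above 0.16 m), for 0.1 s.
3. the guard down in the work stand's saddles with both pins still drawn (value of joint each of pin_left, pin_right above 0.007 m and horizontal distance between guard_bar and work_stand below 0.008 m and z of guard_bar in the frame of work_stand below 0.1365 m), for 0.05 s.
At the end, for the whole second after the job is handed in: The guard hangs at rest on the work stand, bar in both saddles (axis 107 to 136.5 mm above the stand's origin, centre within 6 mm of the stand's centre, parallel to its hinge axis within 0.05 rad, panel hanging within 0.3 rad of plumb), both pins sprung home within 2 mm (value of joint each of pin_left, pin_right below 0.002 m and horizontal distance between guard_bar and work_stand below 0.006 m and z of guard_bar in the frame of work_stand between 0.107 and 0.1365 m and angle between the y axis of guard_bar and the y axis of work_stand, either way round below 0.05 rad and angle between guard_bar's own z axis and vertical below 0.3 rad and linear speed of guard below 0.05 m/s); the robot touches nothing.
It fails at once if the guard pressed or pulled against the work stand with more than 25 N (contact force between guard and work_stand above 25 N).
It fails at once if the guard pressed or pulled against the parking stand with more than 60 N (contact force between guard and park_stand above 60 N).
It fails at once if the guard let go to drop (moving faster than 0.2 m/s with no finger on it) (contact force between the fingers and guard below 0.05 N and linear speed of guard above 0.2 m/s).
It fails at once if a bystander moved by more than 20 mm (distance of any of tin, block, case from where it was at the start of the episode above 0.02 m).
It also fails if it takes over 48 s, if anything falls off the work surface, if the arm or the gripper's body presses on something with over 40 N, if the wrist force passes 120 N, or if a joint passes its speed limit or range.

### The arm

A 6-joint arm with a two-finger parallel gripper is mounted at the origin on a cart in front of the work surface, level with it; the furniture and walls round the work are solid. World frame = base frame: x ahead of the robot, y to its left, z up, the work surface at z = 0. Lengths are in m, angles in rad, forces in N, time in s.
With the tool pointing down it reaches from about 0.325 to 0.875 m from the base axis. Payload 4.4 kg.
Tool frame: the origin (TCP) lies midway between the tips of the shut fingers; the grasp point (between the pads) lies 19 mm behind it; y points along the fingers, z is the direction in which the jaws open and shut, and the axes are right-handed (so a half turn about y gives the same grasp; the last joint's range is limited). The gripper opens to 85 mm and grips with 20 to 120 N. Pads are 22 mm wide; open, the fingers measure 114 mm over their backs; the gripper's body (76 mm by 85 mm) begins 54 mm behind the grasp point. The pads swing forward as they close: fully open they stand 13 mm farther back than shut.
Start: joints at [-1.492, 0.207, 1.542, -0, 1.393, -0.15], TCP at [0.131, -0.56, 0.231] pointing down, gripper open.
Joint ranges: [-2.73, 2.73], [-0.86, 2.22], [0.23, 2.46], [-1.11, 4.25], [0.08, 2.63], [-2.82, 2.82]. Speed limits (rad/s): [2.79, 2.79, 3.14, 3.14, 3.14, 3.14].

### API

Orientations are given as a rotation vector (axis times angle).
In Python, from cell import ctrl gives the robot as it stands.
- The arm moves only by the shell command python3 -m handwheel 'ROWS'. ROWS is JSON, a list of rows, each a list of 3 entries, a list of its own where there are three numbers: the shift along the tool's x, y, z in mm, then the turn, a rotation vector about the tool's x, y, z in degrees, then the closure, from -1 (fully open) to 1 (shut). A call has exactly 10 rows; each row is the pose to reach, as a shift and turn from the pose commanded when the call began, along the tool's axes at that moment; what a row does not reach only later rows make up. A row lasts 1/8 s, in which the tool goes at most 62.5 mm and 10.7 degrees, less where a joint would pass 70% of its speed; a pose out of reach is approached as far as the arm can. A call with a gripper value outside its range is refused whole. The fingers move at their own pace and stop on an object; the grip force is fixed at half the most. Time passes only in rows, so rows that repeat a pose let the fingers close, or fill a call up. It gives the time, the measured TCP pose, the force and the opening at its end, in the units of the state.
- ctrl.state(): the state, without advancing time (a new reading comes with each control period).
- ctrl.snapshot(name): name is "scene" or "top" or "wrist"; returns a dict with "img" (384x512x3 uint8, red, green, blue), "fx", "fy", "cx", "cy" (pixels), "R" (3x3) and "t" (3): a world point X has camera coordinates R X + t. Camera axes: x right, y down, z forward; pixel columns grow to the right and rows downward; lengths in m; the calibration is good to about 2 mm. A picture is of the moment at which its call begins. There is no depth.
- ctrl.close_job(): hands the job in, once; it reports no verdict.
The state is a dict: "t": time; "q": joint angles; "joint_vel": joint speeds; "effort": joint torques, N m; "tcp_pos": TCP position; "orientation": TCP orientation; "force": force on the tool from outside, world axes, zero at the start; "ft_torque": the same for the moment, N m; "finger_gap": opening from 0.0 (shut) to 1.0 (fully open).
Only numpy, scipy, OpenCV 4.12 (cv2) and the standard library are available. Lean on these libraries where they do the work, as an engineer would, in place of code of your own. Each camera call takes 0.05 s, during which the arm holds its last target. There are 200 camera calls.

## Working session

There is one attempt and no reset: what is moved stays moved. The work goes in short steps, Python scripts to look and compute and a shell command to move; the robot and the scene stay as the last step left them, time stands still between calls to the robot, and variables do not carry over. Pictures are saved under pics/ and viewed, about 8 in all and at most 12, crops included, and the job is handed in when it is done.

```bash
ls; mkdir -p pics; python3 - <<'E'
from cell import ctrl
import cv2, numpy as np, pickle
print(ctrl.state())
for n in ("scene","top"):
    s=ctrl.snapshot(n); pickle.dump(s,open(f'pics/{n}.pkl','wb'))
    cv2.imwrite(f'pics/{n}0.png',s['img'][:,:,::-1]); print(n,s['fx'],s['cx'],s['cy'],np.round(s['R'],3).tolist(),s['t'], (-np.array(s['R']).T@s['t']))
E
```

```text
pics
{'t': 0.0, 'q': array([-1.49147642e+00,  2.07424757e-01,  1.54300078e+00, -3.26909021e-05,
        1.39349900e+00, -1.50497621e-01]), 'joint_vel': array([-0.00045635, -0.0013873 ,  0.00056226, -0.00052703, -0.00058712,
       -0.00165979]), 'effort': array([ 1.14287937e-03, -3.83025420e+01, -2.91594958e+01, -5.44516888e-05,
        1.06436567e-02,  2.71101520e-06]), 'tcp_pos': array([ 0.13090274, -0.55910076,  0.23010086]), 'orientation': array([-0.24228838,  2.10211556, -2.09718763]), 'force': array([-0.02574375, -0.2135843 ,  0.3798754 ]), 'ft_torque': array([-0.02957141, -0.01604372,  0.02726441]), 'finger_gap': 0.9994507458534478}
scene 384.6291033349771 253.76498965262246 189.50717458321387 [[-0.742, -0.67, -0.019], [-0.488, 0.559, -0.671], [0.46, -0.488, -0.741]] [0.39337404 0.41010099 1.21053142] [-0.06525601  0.62569105  1.18006977]
top 407.453936433935 253.08512925166707 188.43918455849277 [[-0.021, -1.0, -0.018], [-0.98, 0.024, -0.196], [0.196, 0.013, -0.981]] [-0.06208384  0.56930454  1.38485454] [ 0.28538334 -0.09386126  1.46817253]
```

View pics/scene0.png

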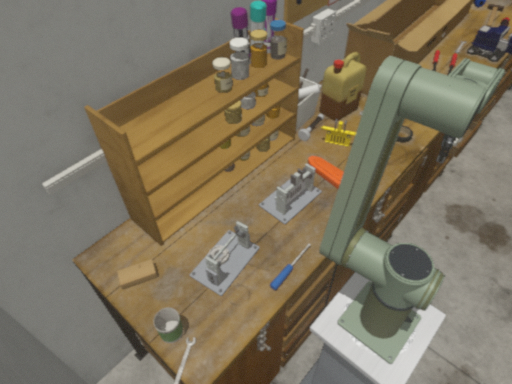

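View pics/top0.png

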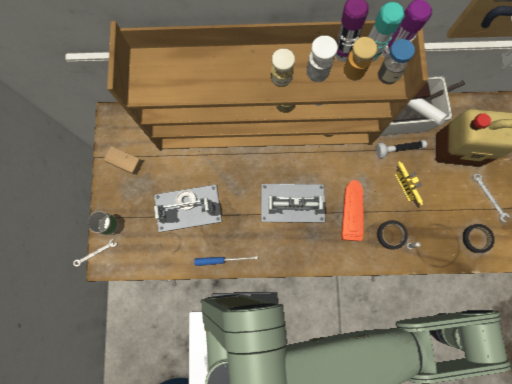

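The scene picture shows both stands. In the top picture the work stand (bearing) is at about (187,207) and the parking stand with the guard at about (294,203). The case is at (353,210), the tin at (100,222) and the block at (122,160). I'll enlarge the stands to get their edges.

```bash
python3 - <<'E'
import cv2, numpy as np, pickle
T=pickle.load(open('pics/top.pkl','rb'))['img'][:,:,::-1]; S=pickle.load(open('pics/scene.pkl','rb'))['img'][:,:,::-1]
a=cv2.resize(T[175:240,145:335],None,fx=4.2,fy=4.2,interpolation=cv2.INTER_CUBIC)
b=cv2.resize(S[155:300,185:325],None,fx=2.1,fy=2.1,interpolation=cv2.INTER_CUBIC)
c=np.zeros((a.shape[0]+b.shape[0],max(a.shape[1],b.shape[1]),3),np.uint8); c[:a.shape[0],:a.shape[1]]=a; c[a.shape[0]:,:b.shape[1]]=b
print(c.shape,a.shape); cv2.imwrite('pics/crop1.png',c)
E
```

```text
(577, 798, 3) (273, 798, 3)
```

View pics/crop1.png

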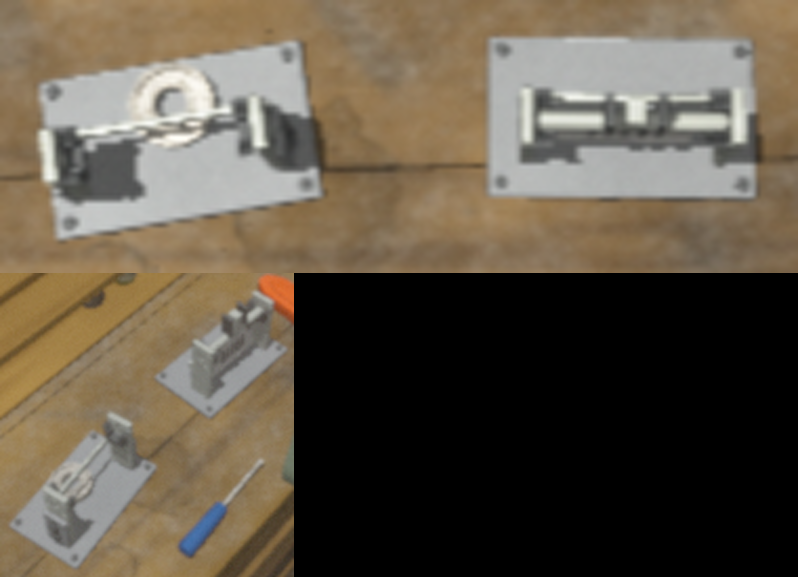

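```bash
cat > h.py <<'E'
import numpy as np, pickle, cv2
from scipy.spatial.transform import Rotation as Ro
from cell import ctrl
def ray(s,uv,z):
    R=np.array(s['R']);t=np.array(s['t']);c=-R.T@t
    d=R.T@np.array([(uv[0]-s['cx'])/s['fx'],(uv[1]-s['cy'])/s['fy'],1.]); return c+d*(z-c[2])/d[2]
def proj(s,X):
    p=np.array(s['R'])@np.array(X)+np.array(s['t']); return np.array([s['fx']*p[0]/p[2]+s['cx'],s['fy']*p[1]/p[2]+s['cy']])
def rigid(M,W):
    M=np.array(M);W=np.array(W);m=M.mean(0);w=W.mean(0);H=(M-m).T@(W-w)
    a=np.arctan2(H[0,1]-H[1,0],H[0,0]+H[1,1]); Q=np.array([[np.cos(a),-np.sin(a)],[np.sin(a),np.cos(a)]])
    o=w-Q@m; return o,a,(W-(M@Q.T+o))
def down(yaw,flip=1):  # tool y down, tool z along stand y
    z=flip*np.array([-np.sin(yaw),np.cos(yaw),0]);y=np.array([0,0,-1.]);return Ro.from_matrix(np.c_[np.cross(y,z),y,z])
def delta(pos,rot,p0=None,R0=None):
    st=ctrl.state(); p0=st['tcp_pos'] if p0 is None else p0; R0=Ro.from_rotvec(st['orientation']) if R0 is None else R0
    return np.round(R0.inv().apply(np.array(pos)-p0)*1000,1),np.round(np.degrees((R0.inv()*rot).as_rotvec()),2)
E
python3 - <<'E'
from h import *
s=pickle.load(open('pics/top.pkl','rb'))
M=[(.09,.115),(.09,-.115),(-.05,-.115),(-.05,.115)]
C={'park':[(488,38),(750,40),(756,198),(488,197)],'work':[(39,82),(300,41),(323,193),(58,239)]}
for k,c in C.items():
    W=[ray(s,((u+.5)/4.2-.5+145,(v+.5)/4.2-.5+175),.01)[:2] for u,v in c]
    o,a,r=rigid(M,W); print(k,o,a,np.degrees(a),np.round(r*1000,1).tolist())
    for f in (1,-1): print(delta([*o,.30],down(a,f)))
print(Ro.from_rotvec(ctrl.state()['orientation']).as_matrix().round(3).tolist())
for n,uv,z in (('shelf',(180,148),0),('case',(353,185),.035),('tin',(103,222),.09)): print(n,ray(s,uv,z))
E
```

```text
park [ 0.50117595 -0.21464732] -0.027318491892775933 -1.565234288118417 [[-0.3, -0.9], [-1.4, 1.8], [0.9, 0.3], [0.8, -1.2]]
(array([-439. ,  -69.1, -251.3]), array([  -0.  , -165.27,   -0.17]))
(array([-439. ,  -69.1, -251.3]), array([ 0.12, 14.73, -0.  ]))
work [0.49250256 0.16209868] 0.14276496612993667 8.179830021573517 [[-0.7, -0.2], [-2.6, -0.1], [2.4, 0.5], [0.9, -0.2]]
(array([-516.4,  -68.4, -620.1]), array([-2.0000e-02, -1.7501e+02, -1.8000e-01]))
(array([-516.4,  -68.4, -620.1]), array([ 0.12,  4.99, -0.01]))
[[-0.974, -0.0, 0.228], [-0.228, 0.002, -0.974], [-0.0, -1.0, -0.002]]
shelf [0.74068493 0.19736991 0.        ]
case [ 0.57568223 -0.43238458  0.035     ]
tin [0.4565584  0.43961958 0.09      ]
```

```bash
python3 -m handwheel '[[[-20,-20,-10],[0,0.7,0],-1],[[-70,-50,-40],[0,2.3,0],-1],[[-125,-70,-70],[0,4.2,0],-1],[[-180,-70,-103],[0,6,0],-1],[[-235,-70,-135],[0,7.9,0],-1],[[-290,-70,-166],[0,9.7,0],-1],[[-345,-70,-197],[0,11.6,0],-1],[[-400,-70,-229],[0,13.4,0],-1],[[-430,-70,-246],[0,14.4,0],-1],[[-439,-69,-251],[0.1,14.7,0],-1]]'; python3 - <<'E'
from h import *
s=ctrl.snapshot('wrist'); pickle.dump(s,open('pics/w1.pkl','wb')); cv2.imwrite('pics/w1.png',s['img'][:,:,::-1])
st=ctrl.state();print(st['tcp_pos'],st['t'],st['force']);print(-np.array(s['R']).T@s['t'],np.round(s['R'],3).tolist(),s['fx'])
o=[.5012,-.2146];a=-.0273
for z in(.11,.138,.163): print(z,proj(s,[*o,z]))
print(delta([*o,.30],down(a,-1)))
E
```

```text
t: 1.35
tcp_pos: [0.5025, -0.2131, 0.2996]
orientation: [-0.025, -2.209, 2.211]
force: [-1.3, -0.2, 1.4]
finger_gap: 0.998
[ 0.50237241 -0.21336612  0.29939041] 1.4 [-0.02619118  0.48138823  0.22167159]
[ 0.57349691 -0.21515198  0.44117105] [[-0.023, -1.0, 0.001], [-0.96, 0.023, 0.279], [-0.279, 0.005, -0.96]] 265.2083394876004
0.11 [253.12452746 169.93330032]
0.138 [253.20311601 175.0320426 ]
0.163 [253.285716   180.39104287]
(array([ 1.1, -0.6,  1.3]), array([-0.03,  0.21,  0.03]))
```

View pics/w1.png

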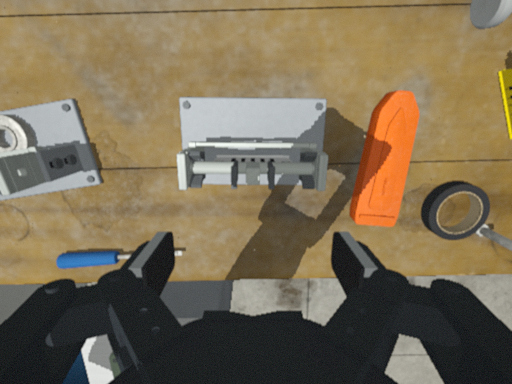

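The wrist view shows the guard's tabs at about (235,173) and (272,173), between the cheeks at (183,172) and (322,170). The prediction was (253,176), so they agree. One enlargement to refine the centring.

```bash
python3 - <<'E'
from h import *
s=pickle.load(open('pics/w1.pkl','rb')); I=s['img'][:,:,::-1]
cv2.imwrite('pics/w1c.png',cv2.resize(I[90:200,172:332],None,fx=5,fy=5,interpolation=cv2.INTER_CUBIC))
E
```

```text
(no output)
```

View pics/w1c.png

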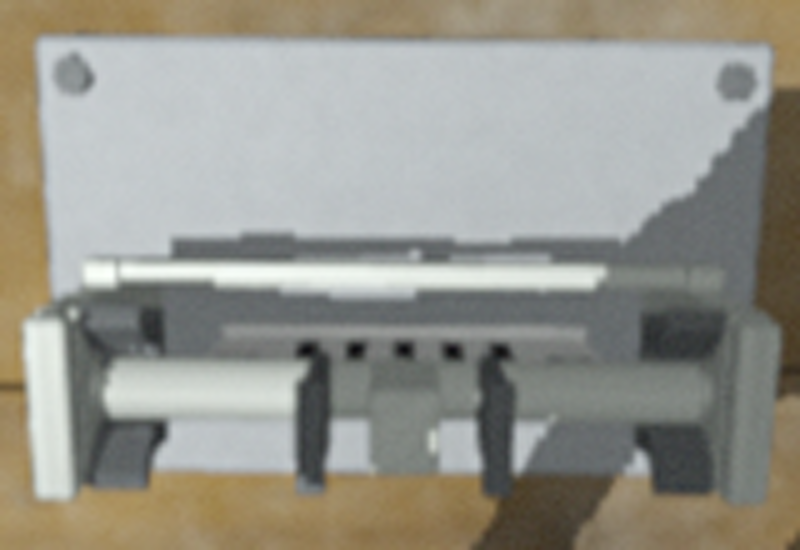

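```bash
python3 - <<'E'
from h import *
s=pickle.load(open('pics/w1.pkl','rb'))
g=lambda u,v,z: ray(s,((u+.5)/5-.5+172,(v+.5)/5-.5+90),z)[:2]
c=[(24,318),(36,499),(778,318),(768,502)]
P=[g(u,v,.138) for u,v in c]; 
o,a,r=rigid([(.022,.088),(-.022,.088),(.022,-.088),(-.022,-.088)],P);print('cheeks',o,a,(r*1000).round(1).tolist())
b=[g(38,38,.01),g(771,45,.01)];m=(b[0]+b[1])/2;d=b[0]-b[1];an=np.arctan2(-d[0],d[1]);print('base',m-.09*np.array([np.cos(an),np.sin(an)]),an,np.hypot(*d))
t=[g(298,490,.163),g(325,488,.163),g(483,494,.163),g(511,492,.163)];print('tabs',np.array(t).round(4).tolist(),np.mean(t,0)+[.012,0])
print('bar',g(205,388,.118),g(610,388,.118))
E
```

```text
cheeks [ 0.50510627 -0.21321086] -0.025293265182580054 [[-0.4, -1.4], [0.4, -0.9], [0.0, 1.7], [-0.1, 0.5]]
base [ 0.50277504 -0.21325346] -0.03232563472385447 0.22594121060765984
tabs [[0.4936, -0.1903], [0.494, -0.1962], [0.4918, -0.2307], [0.4921, -0.2368]] [ 0.50486665 -0.21350915]
bar [ 0.50759431 -0.16443368] [ 0.50522451 -0.26490864]
```

```bash
python3 - <<'E'
from h import *
print(delta([.504,-.2134,.20],down(-.027,-1)),delta([.504,-.2134,.126],down(-.027,-1)))
E
```

```text
(array([-1.7, 99.4, -0.1]), array([-0.03,  0.19,  0.03])) (array([-1.700e+00,  1.734e+02, -1.000e-01]), array([-0.03,  0.19,  0.03]))
```

```bash
python3 -m handwheel '[[[-1.7,15,0],[0,0.2,0],-1],[[-1.7,45,0],[0,0.2,0],-1],[[-1.7,75,0],[0,0.2,0],-1],[[-1.7,105,0],[0,0.2,0],-1],[[-1.7,130,0],[0,0.2,0],-1],[[-1.7,150,0],[0,0.2,0],-1],[[-1.7,163,0],[0,0.2,0],-1],[[-1.7,170,0],[0,0.2,0],-1],[[-1.7,173,0],[0,0.2,0],-1],[[-1.7,173,0],[0,0.2,0],-1]]'; python3 - <<'E'
from h import *
s=ctrl.snapshot('wrist'); pickle.dump(s,open('pics/w2.pkl','wb')); cv2.imwrite('pics/w2.png',s['img'][:,:,::-1])
print(ctrl.state()['tcp_pos'],ctrl.state()['force'])
E
```

```text
t: 2.65
tcp_pos: [0.5032, -0.2161, 0.1277]
orientation: [-0.035, -2.204, 2.209]
force: [0.2, 0.5, 0.2]
finger_gap: 0.998
[ 0.50346221 -0.21615393  0.12797199] [-0.91394654 -0.44116239  0.83750531]
```

View pics/w2.png

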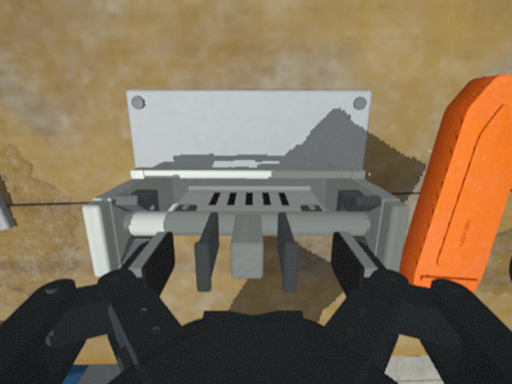

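The wrist view shows the tabs centred on column 247.5 and the finger gap on 253.5, so the guard sits about 3 mm toward +y. This matches the measured TCP y. I'll correct it before closing.

```bash
python3 -m handwheel '[[[0,1,-1.5],[0,0,0],-1],[[0,1,-2.8],[0,0,0],-1],[[0,1,-2.8],[0,0,0],-1],[[0,1,-2.8],[0,0,0],-0.3],[[0,1,-2.8],[0,0,0],0],[[0,1,-2.8],[0,0,0],0.2],[[0,1,-2.8],[0,0,0],0.4],[[0,1,-2.8],[0,0,0],0.6],[[0,1,-2.8],[0,0,0],1],[[0,1,-2.8],[0,0,0],1]]'; python3 - <<'E'
from h import *
s=ctrl.snapshot('wrist'); pickle.dump(s,open('pics/w3.pkl','wb')); cv2.imwrite('pics/w3.png',s['img'][:,:,::-1])
print(ctrl.state()['tcp_pos'],ctrl.state()['force'],ctrl.state()['ft_torque'],ctrl.state()['finger_gap']*85)
E
```

```text
t: 3.95
tcp_pos: [0.504, -0.2133, 0.1286]
orientation: [-0.036, -2.205, 2.21]
force: [-2.5, 2.9, 10.0]
finger_gap: 0.274
[ 0.50400978 -0.21330362  0.12854458] [-1.65065882  1.21702721  9.35918843] [0.44998369 0.40603725 0.05197978] 23.285510862790925
```

View pics/w3.png

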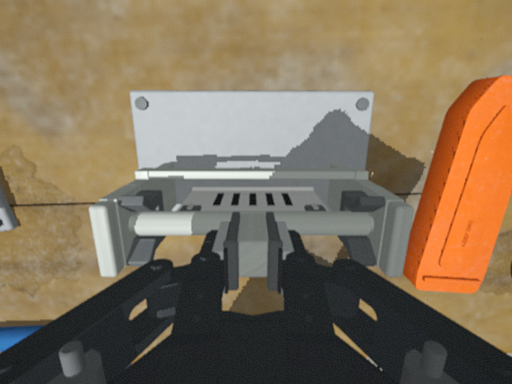

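Both tabs are pinched against the lug, between columns 222 and 284, and centred with no lateral load. Lifting.

```bash
python3 -m handwheel '[[[0,-2,0],[0,0,0],1],[[0,-5,0],[0,0,0],1],[[0,-11,0],[0,0,0],1],[[0,-22,0],[0,0,0],1],[[0,-40,0],[0,0,0],1],[[0,-65,0],[0,0,0],1],[[0,-90,0],[0,0,0],1],[[0,-115,0],[0,0,0],1],[[0,-135,0],[0,0,0],1],[[0,-140,0],[0,0,0],1]]'; python3 - <<'E'
from h import *
st=ctrl.state();print(st['tcp_pos'],st['force'],st['ft_torque'],st['finger_gap']*85)
# target above work, 'camera' pre-position
print(delta([.495,.1625,.290],down(.1428,-1)))
E
```

```text
t: 5.25
tcp_pos: [0.5041, -0.2135, 0.2694]
orientation: [-0.039, -2.204, 2.213]
force: [-0.2, 0.1, -3.5]
finger_gap: 0.269
[ 0.50412372 -0.21347051  0.26943059] [-0.15347498  0.11377822 -3.52575225] [ 0.01139714  0.02064556 -0.00092775] 22.89545849009647
(array([  20.4,  -22.3, -375.4]), array([-0.28, -9.91, -0.25]))
```

```bash
python3 -m handwheel '[[[0,-6,-8],[0,-0.2,0],1],[[2,-12,-35],[0,-0.9,0],1],[[5,-18,-80],[0,-2.1,0],1],[[8,-22,-130],[-0.1,-3.4,-0.1],1],[[11,-22,-180],[-0.1,-4.8,-0.1],1],[[14,-22,-230],[-0.2,-6.1,-0.2],1],[[16,-22,-280],[-0.2,-7.4,-0.2],1],[[18,-22,-325],[-0.2,-8.6,-0.2],1],[[20,-22,-360],[-0.2,-9.5,-0.2],1],[[20,-22,-375],[-0.3,-9.9,-0.2],1]]'; python3 -m handwheel '[[[0,0,0],[0,0,0],1],[[0,0,0],[0,0,0],1],[[0,0,0],[0,0,0],1],[[0,0,0],[0,0,0],1],[[0,0,0],[0,0,0],1],[[0,0,0],[0,0,0],1],[[0,0,0],[0,0,0],1],[[0,0,0],[0,0,0],1],[[0,0,0],[0,0,0],1],[[0,0,0],[0,0,0],1]]';python3 - <<'E'
from h import *
s=ctrl.snapshot('wrist'); pickle.dump(s,open('pics/w4.pkl','wb')); cv2.imwrite('pics/w4.png',cv2.resize(s['img'][90:310,90:415,::-1],None,fx=2.4,fy=2.4,interpolation=cv2.INTER_CUBIC))
s2=ctrl.snapshot('scene'); pickle.dump(s2,open('pics/s4.pkl','wb'))
st=ctrl.state();print(st['tcp_pos'],st['force'],st['finger_gap']*85,delta([.495,.1625,.290],down(.1428,-1)))
E
```

```text
t: 6.5
tcp_pos: [0.4932, 0.1647, 0.2868]
orientation: [-0.163, 2.152, -2.144]
force: [0.4, -0.4, -3.6]
finger_gap: 0.27
t: 7.75
tcp_pos: [0.4944, 0.1627, 0.2876]
orientation: [-0.157, 2.153, -2.145]
force: [-1.3, 0.2, -3.0]
finger_gap: 0.273
[0.49439972 0.16269426 0.28763727] [ 0.28755154 -0.75908417 -2.49656429] 23.055222727624717 (array([-0.6, -2.4,  0.3]), array([ 0.22, -0.01,  0.18]))
```

View pics/w4.png

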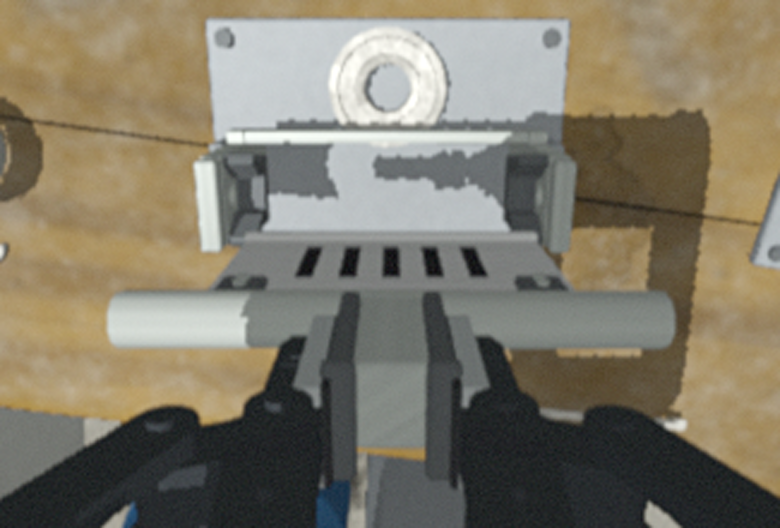

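The wrist view shows the bar's ends at (107,320) and (675,320), and the work stand's cheek tops spanning columns 195–576 at rows 162–250. Everything looks parallel. I'll solve for the stand's height and offset.

```bash
python3 - <<'E'
from h import *
s=pickle.load(open('pics/w4.pkl','rb')); 
p=lambda u,v:((u+.5)/2.4-.5+90,(v+.5)/2.4-.5+90)
st=ctrl.state()
b=[ray(s,p(u,v),.01)[:2] for u,v in((207,20),(569,20))]; print('base w',np.hypot(*(b[0]-b[1])))
bar=[ray(s,p(u,320),st['tcp_pos'][2]-.0186+.0)[:2] for u in(107,675)];print('bar len',np.hypot(*(bar[0]-bar[1])),np.mean(bar,0),st['tcp_pos'][:2])
c=[(196,162),(203,250),(575,162),(570,249)]
M=[(.022,.088),(-.022,.088),(.022,-.088),(-.022,-.088)]
for f in (1,.985):
  s['fx']*=f;s['fy']*=f
  for h in(.138,.144,.15,.156,.162):
    P=np.array([ray(s,p(*x),h)[:2] for x in c]);o,a,r=rigid(M,P)
    print(f,h,o.round(4),round(a,4),'widths',np.hypot(*(P[0]-P[2])).round(4),np.hypot(*(P[1]-P[3])).round(4),'depth',np.hypot(*(P[0]-P[1])).round(4))
d=b[0]-b[1];an=np.arctan2(-d[0],d[1]);print('base yaw',an,'mid',np.mean(b,0)-.09*np.array([np.cos(an),np.sin(an)]))
print('tool yaw', (Ro.from_rotvec(st['orientation'])*down(0,-1).inv()).as_rotvec())
E
```

```text
base w 0.22590634841168106
bar len 0.15475994506993482 [0.49484852 0.16235949] [0.49439972 0.16269426]
1 0.138 [0.4942 0.165 ] 0.1448 widths 0.1747 0.176 depth 0.0426
1 0.144 [0.4957 0.1652] 0.1448 widths 0.1711 0.1724 depth 0.0417
1 0.15 [0.4971 0.1653] 0.1448 widths 0.1675 0.1687 depth 0.0408
1 0.156 [0.4986 0.1655] 0.1448 widths 0.1638 0.1651 depth 0.04
1 0.162 [0.5001 0.1656] 0.1448 widths 0.1602 0.1615 depth 0.0391
0.985 0.138 [0.4944 0.1651] 0.1448 widths 0.1772 0.1787 depth 0.0432
0.985 0.144 [0.4959 0.1652] 0.1448 widths 0.1736 0.175 depth 0.0423
0.985 0.15 [0.4973 0.1654] 0.1448 widths 0.1699 0.1713 depth 0.0414
0.985 0.156 [0.4988 0.1655] 0.1448 widths 0.1663 0.1676 depth 0.0405
0.985 0.162 [0.5002 0.1657] 0.1448 widths 0.1626 0.1639 depth 0.0397
base yaw 0.14200103762772434 mid [0.49272906 0.16479537]
tool yaw [0.00353516 0.00332166 0.14257094]
```

```bash
python3 - <<'E'
from h import *
print(delta([.494,.1649,.180],down(.143,-1)))
E
```

```text
(array([ -0.2, 107.6,  -1.8]), array([ 0.22, -0.02,  0.18]))
```

```bash
python3 -m handwheel '[[[0,5,-1],[0,0,0],1],[[0,15,-2],[0.2,0,0.2],1],[[0,29,-2],[0.2,0,0.2],1],[[0,44,-2],[0.2,0,0.2],1],[[0,59,-2],[0.2,0,0.2],1],[[0,74,-2],[0.2,0,0.2],1],[[0,88,-2],[0.2,0,0.2],1],[[0,98,-2],[0.2,0,0.2],1],[[0,104,-2],[0.2,0,0.2],1],[[0,107,-2],[0.2,0,0.2],1]]';python3 - <<'E'
from h import *
s=ctrl.snapshot('wrist'); pickle.dump(s,open('pics/w5.pkl','wb')); cv2.imwrite('pics/w5.png',cv2.resize(s['img'][90:310,90:415,::-1],None,fx=2.4,fy=2.4,interpolation=cv2.INTER_CUBIC))
for i in range(3):
  st=ctrl.state();print(st['t'],st['tcp_pos'],st['force'],st['ft_torque'],delta([.494,.1649,.160],down(.143,-1)))
E
```

```text
t: 9.1
tcp_pos: [0.4938, 0.165, 0.1805]
orientation: [-0.153, 2.148, -2.147]
force: [-0.4, -0.5, -3.2]
finger_gap: 0.273
9.15 [0.49371953 0.16500473 0.18031143] [-0.43264408  0.57286644 -3.38969873] [ 0.0074462   0.01859203 -0.02359261] (array([-0.3, 20.3,  0.1]), array([ 0.01, -0.02, -0.02]))
9.15 [0.49371953 0.16500473 0.18031143] [-0.43264408  0.57286644 -3.38969873] [ 0.0074462   0.01859203 -0.02359261] (array([-0.3, 20.3,  0.1]), array([ 0.01, -0.02, -0.02]))
9.15 [0.49371953 0.16500473 0.18031143] [-0.43264408  0.57286644 -3.38969873] [ 0.0074462   0.01859203 -0.02359261] (array([-0.3, 20.3,  0.1]), array([ 0.01, -0.02, -0.02]))
```

View pics/w5.png

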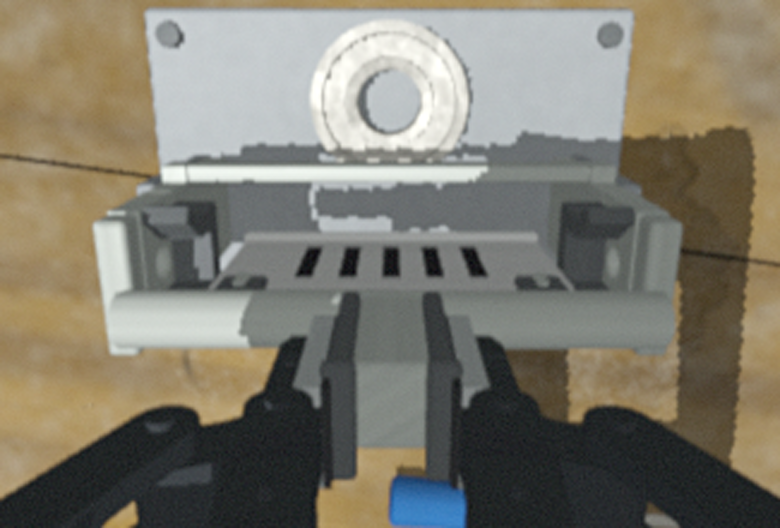

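The bar is central between the cheeks: bar middle at column 391.5, cheek middle at 388.5, which is under 1 mm. From the cheek width the hinge axis is at about 0.112 m. I'll go down in short calls and check the force each time.

```bash
python3 -m handwheel '[[[0,3,-0.3],[0,0,0],1],[[0,7,-0.3],[0,0,0],1],[[0,12,-0.3],[0,0,0],1],[[0,17,-0.3],[0,0,0],1],[[0,21,-0.3],[0,0,0],1],[[0,25,-0.3],[0,0,0],1],[[0,28,-0.3],[0,0,0],1],[[0,30,-0.3],[0,0,0],1],[[0,31,-0.3],[0,0,0],1],[[0,32,-0.3],[0,0,0],1]]';python3 -m handwheel '[[[0,0.5,0],[0,0,0],1],[[0,1,0],[0,0,0],1],[[0,1.5,0],[0,0,0],1],[[0,2,0],[0,0,0],1],[[0,2.5,0],[0,0,0],1],[[0,3,0],[0,0,0],1],[[0,3.5,0],[0,0,0],1],[[0,4,0],[0,0,0],1],[[0,4,0],[0,0,0],1],[[0,4,0],[0,0,0],1]]'
```

```text
t: 10.4
tcp_pos: [0.4938, 0.1653, 0.1487]
orientation: [-0.153, 2.147, -2.147]
force: [-0.1, 0.6, -3.5]
finger_gap: 0.273
t: 11.65
tcp_pos: [0.4937, 0.1653, 0.1447]
orientation: [-0.153, 2.148, -2.147]
force: [0.3, -0.6, -3.2]
finger_gap: 0.27
```

```bash
python3 -m handwheel '[[[0,0.4,0],[0,0,0],1],[[0,0.8,0],[0,0,0],1],[[0,1.2,0],[0,0,0],1],[[0,1.6,0],[0,0,0],1],[[0,2,0],[0,0,0],1],[[0,2.4,0],[0,0,0],1],[[0,2.8,0],[0,0,0],1],[[0,3,0],[0,0,0],1],[[0,3,0],[0,0,0],1],[[0,3,0],[0,0,0],1]]'
```

```text
t: 12.9
tcp_pos: [0.4937, 0.1653, 0.1416]
orientation: [-0.153, 2.148, -2.147]
force: [-0.1, -1.5, -3.6]
finger_gap: 0.269
```

```bash
python3 -m handwheel '[[[0,0.3,0],[0,0,0],1],[[0,0.6,0],[0,0,0],1],[[0,0.9,0],[0,0,0],1],[[0,1.2,0],[0,0,0],1],[[0,1.5,0],[0,0,0],1],[[0,1.8,0],[0,0,0],1],[[0,2,0],[0,0,0],1],[[0,2,0],[0,0,0],1],[[0,2,0],[0,0,0],1],[[0,2,0],[0,0,0],1]]'
```

```text
t: 14.15
tcp_pos: [0.4937, 0.1653, 0.1396]
orientation: [-0.153, 2.148, -2.147]
force: [-0.6, -0.0, -3.3]
finger_gap: 0.271
```

```bash
python3 -m handwheel '[[[0,0.3,0],[0,0,0],1],[[0,0.6,0],[0,0,0],1],[[0,0.9,0],[0,0,0],1],[[0,1.2,0],[0,0,0],1],[[0,1.5,0],[0,0,0],1],[[0,1.8,0],[0,0,0],1],[[0,2,0],[0,0,0],1],[[0,2,0],[0,0,0],1],[[0,2,0],[0,0,0],1],[[0,2,0],[0,0,0],1]]'
```

```text
t: 15.4
tcp_pos: [0.4937, 0.1653, 0.1377]
orientation: [-0.153, 2.148, -2.147]
force: [0.3, 0.1, -3.1]
finger_gap: 0.269
```

```bash
python3 -m handwheel '[[[0,0.2,0],[0,0,0],1],[[0,0.4,0],[0,0,0],1],[[0,0.6,0],[0,0,0],1],[[0,0.8,0],[0,0,0],1],[[0,1,0],[0,0,0],1],[[0,1.2,0],[0,0,0],1],[[0,1.5,0],[0,0,0],1],[[0,1.5,0],[0,0,0],1],[[0,1.5,0],[0,0,0],1],[[0,1.5,0],[0,0,0],1]]'
```

```text
t: 16.65
tcp_pos: [0.4937, 0.1653, 0.1362]
orientation: [-0.153, 2.148, -2.147]
force: [0.2, -0.3, -2.9]
finger_gap: 0.268
```

```bash
python3 -m handwheel '[[[0,0.2,0],[0,0,0],1],[[0,0.4,0],[0,0,0],1],[[0,0.6,0],[0,0,0],1],[[0,0.8,0],[0,0,0],1],[[0,1,0],[0,0,0],1],[[0,1.2,0],[0,0,0],1],[[0,1.2,0],[0,0,0],1],[[0,1.2,0],[0,0,0],1],[[0,1.2,0],[0,0,0],1],[[0,1.2,0],[0,0,0],1]]';python3 -c "
from cell import ctrl;s=ctrl.state();print(s['force'],s['ft_torque'])"
```

```text
t: 17.9
tcp_pos: [0.4937, 0.1653, 0.1349]
orientation: [-0.153, 2.148, -2.147]
force: [0.6, 0.4, -3.2]
finger_gap: 0.269
[ 0.56843045  0.41157133 -3.22987552] [ 0.01443851  0.00491407 -0.01882446]
```

```bash
python3 -m handwheel '[[[0,0.2,0],[0,0,0],1],[[0,0.4,0],[0,0,0],1],[[0,0.6,0],[0,0,0],1],[[0,0.8,0],[0,0,0],1],[[0,1,0],[0,0,0],1],[[0,1.2,0],[0,0,0],1],[[0,1.2,0],[0,0,0],1],[[0,1.2,0],[0,0,0],1],[[0,1.2,0],[0,0,0],1],[[0,1.2,0],[0,0,0],1]]';python3 -c "
from cell import ctrl;s=ctrl.state();print(s['force'],s['ft_torque'])"
```

```text
t: 19.15
tcp_pos: [0.4937, 0.1653, 0.1337]
orientation: [-0.153, 2.148, -2.147]
force: [-0.1, 0.6, -2.9]
finger_gap: 0.274
[-0.06349313  0.60829272 -2.90606327] [-0.00843022  0.01676466  0.06092759]
```

```bash
python3 -m handwheel '[[[0,0.2,0],[0,0,0],1],[[0,0.4,0],[0,0,0],1],[[0,0.6,0],[0,0,0],1],[[0,0.8,0],[0,0,0],1],[[0,1,0],[0,0,0],1],[[0,1.2,0],[0,0,0],1],[[0,1.2,0],[0,0,0],1],[[0,1.2,0],[0,0,0],1],[[0,1.2,0],[0,0,0],1],[[0,1.2,0],[0,0,0],1]]';python3 -c "
from cell import ctrl;s=ctrl.state();print(s['force'],s['ft_torque'])"
```

```text
t: 20.4
tcp_pos: [0.4937, 0.1653, 0.1326]
orientation: [-0.153, 2.148, -2.147]
force: [0.1, 0.5, -3.4]
finger_gap: 0.267
[ 0.09203734  0.54946435 -3.36364641] [ 0.05290826 -0.03610576  0.01964864]
```

```bash
python3 -m handwheel '[[[0,0.2,0],[0,0,0],1],[[0,0.4,0],[0,0,0],1],[[0,0.6,0],[0,0,0],1],[[0,0.8,0],[0,0,0],1],[[0,1,0],[0,0,0],1],[[0,1,0],[0,0,0],1],[[0,1,0],[0,0,0],1],[[0,1,0],[0,0,0],1],[[0,1,0],[0,0,0],1],[[0,1,0],[0,0,0],1]]';python3 -c "
from cell import ctrl;s=ctrl.state();print(s['force'],s['ft_torque'])"
```

```text
t: 21.65
tcp_pos: [0.4938, 0.1653, 0.1322]
orientation: [-0.153, 2.147, -2.147]
force: [-3.5, -0.3, 5.1]
finger_gap: 0.275
[-3.5176654  -0.27254321  5.08700229] [-0.17575166  0.64300557  0.0189122 ]
```

Contact: Fz changed by +8.4 N at bar height about 0.1136 m, which agrees with vision. Fx is −3.5 N, so I'll ease sideways to see whether this is the saddle floor or a flank.

```bash
python3 -m handwheel '[[[0.2,0,0],[0,0,0],1],[[0.4,0,0],[0,0,0],1],[[0.6,0,0],[0,0,0],1],[[0.8,0,0],[0,0,0],1],[[0.8,0,0],[0,0,0],1],[[0.8,0,0],[0,0,0],1],[[0.8,0,0],[0,0,0],1],[[0.8,0,0],[0,0,0],1],[[0.8,0,0],[0,0,0],1],[[0.8,0,0],[0,0,0],1]]';python3 -c "
from cell import ctrl;s=ctrl.state();print(s['force'],s['ft_torque'],s['tcp_pos'])"
```

```text
t: 22.9
tcp_pos: [0.4937, 0.1653, 0.1322]
orientation: [-0.151, 2.147, -2.146]
force: [-1.7, 0.5, 5.7]
finger_gap: 0.273
[-1.72580483  0.51039905  5.70678052] [-0.08078389  0.30614764  0.01114836] [0.49371758 0.1653396  0.13220054]
```

Moving sideways changed only friction, not height or Fz, and the roll moment is about 0. The bar is on the saddle floor at both ends. Releasing the tabs gradually.

```bash
python3 -m handwheel '[[[0.8,0,0],[0,0,0],0.5],[[0.8,0,0],[0,0,0],0.4],[[0.8,0,0],[0,0,0],0.3],[[0.8,0,0],[0,0,0],0.2],[[0.8,0,0],[0,0,0],0.1],[[0.8,0,0],[0,0,0],0],[[0.8,0,0],[0,0,0],-0.1],[[0.8,0,0],[0,0,0],-0.3],[[0.8,0,0],[0,0,0],-0.6],[[0.8,0,0],[0,0,0],-1]]';python3 -m handwheel '[[[0,0,0],[0,0,0],-1],[[0,0,0],[0,0,0],-1],[[0,0,0],[0,0,0],-1],[[0,0,0],[0,0,0],-1],[[0,0,0],[0,0,0],-1],[[0,0,0],[0,0,0],-1],[[0,0,0],[0,0,0],-1],[[0,0,0],[0,0,0],-1],[[0,0,0],[0,0,0],-1],[[0,0,0],[0,0,0],-1]]';python3 - <<'E'
from h import *
s=ctrl.snapshot('wrist'); pickle.dump(s,open('pics/w6.pkl','wb')); cv2.imwrite('pics/w6.png',cv2.resize(s['img'][80:310,80:420,::-1],None,fx=2.3,fy=2.3,interpolation=cv2.INTER_CUBIC))
print(ctrl.state()['force'])
E
```

```text
t: 24.15
tcp_pos: [0.4922, 0.1651, 0.1318]
orientation: [-0.153, 2.148, -2.147]
force: [0.8, 0.8, 0.0]
finger_gap: 0.98
t: 25.4
tcp_pos: [0.4921, 0.1651, 0.1315]
orientation: [-0.153, 2.148, -2.147]
force: [-0.5, 0.2, -0.0]
finger_gap: 1.004
[ 0.27103056 -0.70715137 -0.31847594]
```

View pics/w6.png

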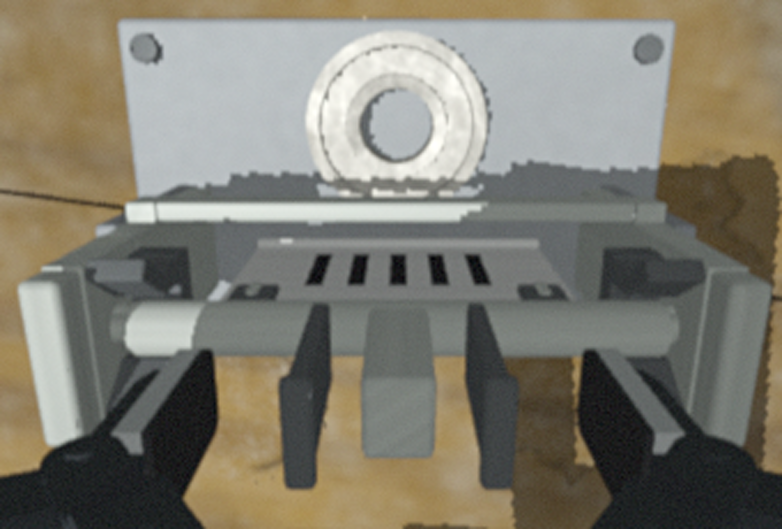

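The tabs have sprung apart symmetrically: outer edges 282/518 about the lug 362–435, a ratio of 3.23 against 3.26 on the parking stand. Both pins are therefore out and home. Backing off straight up.

```bash
python3 -m handwheel '[[[0,-3,0],[0,0,0],-1],[[0,-10,0],[0,0,0],-1],[[0,-22,0],[0,0,0],-1],[[0,-42,0],[0,0,0],-1],[[0,-65,0],[0,0,0],-1],[[0,-90,0],[0,0,0],-1],[[0,-115,0],[0,0,0],-1],[[0,-135,0],[0,0,0],-1],[[0,-147,0],[0,0,0],-1],[[0,-150,0],[0,0,0],-1]]';python3 - <<'E'
from h import *
s=ctrl.snapshot('wrist'); cv2.imwrite('pics/w7.png',cv2.resize(s['img'][60:250,130:390,::-1],None,fx=3,fy=3,interpolation=cv2.INTER_CUBIC))
print(ctrl.state()['force'],ctrl.state()['tcp_pos'])
E
```

```text
t: 26.7
tcp_pos: [0.4925, 0.1651, 0.2827]
orientation: [-0.151, 2.147, -2.146]
force: [0.2, -1.0, -0.3]
finger_gap: 0.998
[0.57755614 0.46609809 0.27457375] [0.49224394 0.16509121 0.28227454]
```

View pics/w7.png

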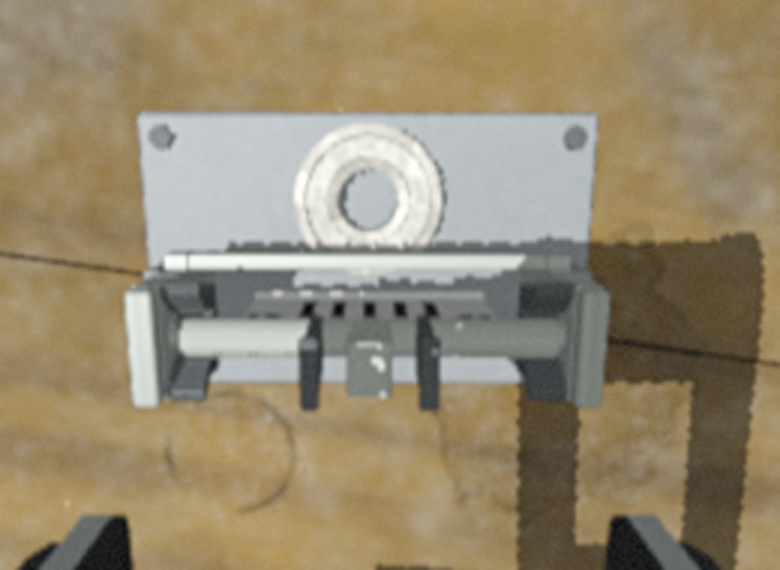

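The guard hangs level between the cheeks, its tabs at (309,370) and (428,370) are symmetrical about the lug at (369,360), and the gripper is clear. Handing in.

```bash
python3 -c "
from cell import ctrl;print(ctrl.close_job())"
```

```text
the job is handed in; nothing more can be done
None
```

The guard is now on the work stand with both tabs let go, and I handed the job in at about 27 s of the 48 s allowed. No verdict was reported.

- **What I did:** I pinched both tabs on the parking stand, lifted the guard off and carried it over. I lowered it in steps of 1–4 mm until the saddles took its weight. Contact came with a change of about 8.5 N at a bar height of about 0.114 m, which agreed with the camera estimate. I then opened the fingers gradually and backed straight up.
- **Seating:** The roll moment stayed near zero at contact, so both ends were down. Contact came with 3.5 N sideways. A 0.8 mm sideways test lowered this to 1.7 N without changing the height, so I read it as friction, not a flank of the saddle.
- **Pins:** After release the tabs were symmetrical about the lug. Their spread relative to the lug was 3.23, against 3.26 on the parking stand, so both pins look fully out. This is from pictures only; I had no direct reading of the pins.
- **Final state:** The last wrist view showed the guard hanging level and centred between the cheeks, with the gripper clear and about 0 N on the tool. The arm never went near the tin, block or case, but I did not measure them again at the end.
- **Disagreement:** Widths measured from the wrist camera came out 1–3% off (base too narrow, bar too long). I therefore relied on comparing the two stands and on feel for the height.

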